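Clamp the oak scoop stand into its counter dock

TASK

Set the oak scoop stand upright in the open mouth of the clamp dock, slide it fully home against the blue fence and let go of it; then push the red clamp handle down past its over-centre point until it comes up firm on its stop, so that the spindle stays locked down on the stand by itself. Be gentle: about 10 N is plenty to seat the stand and 20 N for the handle, and at 30 N or more on the fence or the handle the fixture is damaged. Leave the yellow scoop, the canister and the funnel where they are, and take the hand away at the end.

Things in the scene. Friction and masses are not known exactly. Their poses are not given: they have to be found in the camera images.
- dock: Clamp dock screwed to the counter: aluminium base plate 90 mm wide, 10 mm thick, from x = -75 to +175 mm in its frame. Origin on the counter right below the clamp arm's pivot; z up, +x from the pivot to the open mouth where the stand goes in; the handle points to -x. The clamp's steel cheeks reach from x = -61 to 17 mm, 40 mm across, 102 mm high.
- home (a point): Where the middle of the stand's underside is when fully home: x = 75, y = 0, z = 10 mm in the dock's frame, on the channel floor (the plate's top). Two steel rails, 8 mm thick, tops 22 mm above the counter, leave a channel 49 mm wide from x = 45 to 110 mm, flaring to about 80 mm at x = 165 mm. The open clamp arm overhangs this place, up to 170 mm above the counter.
- mouth (a point): Point on the floor of the flared mouth, x = 143, y = 0, z = 10 mm in the dock's frame: a good place to set the middle of the stand's underside, clear of the raised clamp arm. From there the stand slides 68 mm towards the dock's -x to the fence, pushed on its outer end face.
- fence: Blue end stop of the channel, 8 x 56 x 34 mm, across the dock on the plate, on a silicone backing that yields from about 5 N on by 1 mm per 1.5 N (8 mm at most) and comes back when let go, origin at the centre of its underside; its face towards the mouth is at x = 45 mm (unpressed) in the dock's frame.
- pivot (a point): The handle's horizontal hinge axis (along the dock's y), x = -47, y = 0, z = 68 mm in the dock's frame. Locked, the handle lies 4 to 25 degrees above the horizontal: the silicone-faced stop has been adjusted by hand and is not known beforehand, so push slowly until the force rises above what the spring needs, then stop.
- handle: Round red bar of 16 mm diameter, its grip 40 to 125 mm from the hinge. Origin on the hinge axis; it reaches along its own -x, own z is square to its upper side. Starts 65 to 86 degrees above horizontal. Pushed down, it lowers the spindle; in the last 20 degrees before dead centre this takes up to 12 N at the grip (let go and it springs back), then it snaps about 4 degrees on to its stop.
- handle_grip (a point): Top line of the round handle at the place to push, 105 mm from the hinge axis along the handle (20 mm from its free end). The bar springs about 1 mm per 6 N here.
- spindle: Sprung steel spindle of 10 mm diameter with a domed black rubber foot of 18 mm diameter, on the clamp arm 75 mm from the arm's pivot; origin on the arm's centreline, the foot's lowest point 35 mm along its own -z. Locked down on the stand it presses with about 20 to 40 N.
- stand: Loose oak scoop stand, 60 mm long (its x), 44 mm wide (its y), 48 mm high, about 0.1 kg, with two slots across the top, 7 mm wide and 14 mm deep, near its ends; origin at the centre of its underside. Both ends are alike. It goes in with its length along the dock's x; grip it across its 44 mm width, on the lower solid 34 mm.
- scoop: Yellow scoop with dark silicone edges, 195 x 64 x 41 mm, lying on the counter; origin under the back of the bowl, the handle towards its -x. Leave alone.
- canister: Round stainless canister with twist lid, 108 mm in diameter, 147 mm high, origin under its centre. Leave alone.
- funnel: White plastic funnel standing mouth down, 110 mm in diameter, 105 mm high, origin under its centre. Leave alone.
There are look-alikes about, which are no part of the job. What is meant by the stand is not pink, and is the smaller of those in its own colour.

How it is judged:
By the outcome, as a careful person would: the job done as asked, in the order asked, and still so for the second after the job is handed in, with the robot touching nothing.
It also fails if it takes over 72 s, if anything falls off the work surface, if the arm or the gripper's body presses on something with over 40 N, if the wrist force passes 120 N, or if a joint passes its speed limit or range.

ROBOT

A 6-joint arm with a two-finger parallel gripper is mounted at the origin on the work surface. World frame = base frame: x ahead of the robot, y to its left, z up, the work surface at z = 0. Lengths are in mm, angles in rad, forces in N, time in s.
With the tool pointing down it reaches from about 375 to 975 mm from the base axis. Payload 3.8 kg.
Tool frame: the origin (TCP) lies at the very end of the fingers, on their centre line; the grasp point (between the pads) lies 19 mm behind it; z points along the fingers, y is the line along which they close (so a half turn about z gives the same grasp; the last joint's range is limited). The gripper opens to 88 mm and grips with 3 to 60 N. Pads are 18 mm wide; open, the fingers measure 123 mm over their backs; the gripper's body (75 mm by 187 mm) begins 45 mm behind the grasp point.
Start: joints at [-1.225, 0.264, 1.604, -0, 1.274, -0.037], TCP at [252.12, -626.142, 238.706] pointing down, gripper open.
Joint ranges: [-2.63, 2.63], [-0.94, 2.18], [0.31, 2.57], [-1.31, 4.45], [0, 2.66], [-2.55, 2.55]. Speed limits (rad/s): [2.57, 2.57, 3.14, 3.14, 3.14, 3.14].

INTERFACE

Orientations are given as a unit quaternion [x, y, z, w].
In Python, from workcell import robot gives the robot as it stands.
- The arm moves only by the tool move_arm, never from a script. Its argument "targets" is a list of rows, each a list of 6 numbers: the shift along the tool's x, y, z in normalised numbers (1 is 0.75 m), then the turn, a rotation vector about the tool's x, y, z in fractions of the full range, 1 being 2 pi rad. In form: [[x, y, z, wx, wy, wz], ...]. A call has 1 to 10 rows; each row is the pose to reach, as a shift and turn from the pose commanded when the call began, along the tool's axes at that moment; what a row does not reach only later rows make up. A row lasts 1/8 s, in which the tool goes at most 62.5 mm and 10.7 degrees, less where a joint would pass 70% of its speed; a pose out of reach is approached as far as the arm can. A shift or turn number past 1, either way, is cut back to 1. A call with a gripper value outside its range is refused whole. "fingers" is the closure, from -1 (fully open) to 1 (shut), set as the call begins (left out, the last holds). The fingers move at their own pace and stop on an object; "newtons" is the grip in N (left out, the last holds). Time passes only in rows, so rows that repeat a pose let the fingers close. It gives the time, the measured TCP pose, the force, the opening and the grip force at its end, in the units of the state.
- robot.get_state(): the state, without advancing time (a new reading comes with each control period).
- robot.snapshot(name): name is "scene" or "top"; returns a dict with "pixels" (420x560x3 uint8, blue, green, red), "z_map" (420x560 float32, mm along the optical axis (not along the pixel's ray), 0 where there is no reading), "intrinsics" (3x3 intrinsics, pixels), "k1" (the pictures are not rectified: a ray, as slopes to the right and down, at radius r is drawn at 1 + k1 r^2 times it, then the intrinsics apply), "T" (4x4, takes a point from camera to world coordinates). Camera axes: x right, y down, z forward; pixel columns grow to the right and rows downward; lengths in mm; the calibration is good to about 2 mm. A picture is of the moment at which its call begins.
- robot.finish_job(): hands the job in; it is judged then, once.
Trained networks look in a picture, given as the dict that the camera call returned (one of the last four; its "shot" number tells which), for a name from the list of things; names that differ only in an ending like _2 or _b are one class to them, and where a whole thing is asked for, a point or a joint stands for the part that bears it (a point fixed in the world has none). Each returns a list of dicts, best first, with "confidence" (0 to 1); they miss things now and then, are a little off and sometimes report something else, mostly with a low value. They report only what shows in the picture. A call takes as long as a camera call. They do not tell look-alikes from the thing itself.
- robot.find_in(picture, name): "rect" ([centre column, centre row, width, height] in pixels, round what is visible of it).
- robot.regions_of(picture, name): "region" (420x560 bool, what is visible of it) and "rect" ([centre column, centre row, width, height] in pixels, round what is visible of it).
- robot.pinpoint(picture, name): "xy" ([column, row] in pixels: a listed point, or the origin of a listed thing).
The state is a dict: "t": time; "q": joint angles; "qvel": joint speeds; "tau": joint torques, N m; "ee_pos": TCP position; "tool_rot": TCP orientation; "ft_force": force on the tool from outside, world axes, zero at the start; "ft_torque": the same for the moment, N m; "finger_gap": finger opening in mm; "grip_force": force on a finger pad.
Only numpy, scipy, OpenCV 4.12 (cv2) and the standard library are available. Lean on these libraries where they do the work, as an engineer would, in place of code of your own. Each camera call takes 0.05 s, during which the arm holds its last target. There are 200 camera calls.

## Working session

There is one attempt and no reset: what is moved stays moved. The work goes in short steps, Python scripts to look and compute and a tool call to move; the robot and the scene stay as the last step left them, time stands still between calls to the robot, and variables do not carry over. Pictures are saved under pics/ and viewed, at most 10 in all, crops included, and the job is handed in when it is done.

Besides the shell and the picture viewer there is one more tool, called after ">>>" as a command line: name --pt "numbers of a row" for each row, then --argument value for the rest. move_arm: Moves the arm, as the interface text tells. Its arguments: {"type":"object","properties":{"targets":{"type":"array"},"fingers":{"type":"number"},"newtons":{"type":"number"}},"required":["targets"]}

```bash
ls; mkdir -p pics; cat > h.py <<'E'
import numpy as np, cv2
from scipy.spatial.transform import Rotation as R
from workcell import robot
def ray(p,uv):
    K=p["intrinsics"];k=p["k1"]
    return cv2.undistortPoints(np.array(uv,float).reshape(-1,1,2),K,np.array([k,0,0,0,0.])).reshape(-1,2)
def W(p,uv,z=None):
    "pixels->world using z_map (or given depth array)"
    uv=np.array(uv,float).reshape(-1,2); s=ray(p,uv)
    d=p["z_map"][uv[:,1].round().astype(int),uv[:,0].round().astype(int)]
    P=np.c_[s*d[:,None],d]; T=np.array(p["T"])
    w=P@T[:3,:3].T+T[:3,3]; w[d==0]=np.nan
    return w
def plane(p,uv,z):
    s=ray(p,uv);T=np.array(p["T"]);d=np.c_[s,np.ones(len(s))]@T[:3,:3].T
    return T[:3,3]+d*((z-T[2,3])/d[:,2])[:,None]
def cloud(p,mask):
    r,c=np.nonzero(mask&(p["z_map"]>0)); return W(p,np.c_[c,r])
def px(p,w):
    T=np.linalg.inv(np.array(p["T"]));c=np.atleast_2d(w)@T[:3,:3].T+T[:3,3]
    return cv2.projectPoints(c,np.zeros(3),np.zeros(3),p["intrinsics"],np.array([p["k1"],0,0,0,0.]))[0].reshape(-1,2)
E
cat > a.py <<'E'
from h import *
np.set_printoptions(precision=1,suppress=True)
for n in("scene","top"):
    p=robot.snapshot(n); cv2.imwrite(f"pics/{n}1.png",p["pixels"])
    print(n,p["T"][:3,3] if hasattr(p["T"],'shape') else p["T"])
    for k in("stand","dock","handle","fence","spindle","scoop","canister","funnel"):
        for r in robot.regions_of(p,k):
            c=cloud(p,r["region"]); 
            print(k,round(r["confidence"],2),np.array(r["rect"]),"med",np.nanmedian(c,0),"lo",np.nanpercentile(c,2,axis=0),"hi",np.nanpercentile(c,98,axis=0),"col",p["pixels"][r["region"]].mean(0)) if len(c) else 0
    for k in("home","mouth","pivot","handle_grip","handle","dock","fence","spindle","stand"):
        for r in robot.pinpoint(p,k): print("pt",k,round(r["confidence"],2),np.array(r["xy"]),W(p,r["xy"])[0])
E
python3 a.py
```

```text
pics
scene [1285.3 -254.5  700.6]
stand 0.63 [385.8 232.6  23.2  30.3] med [543.8 267.7  43. ] lo [473.8 242.2  -1.1] hi [564.1 330.7  49.7] col [ 73.9 119.3 157.5]
stand 0.6 [374.5 204.5  27.3  34.4] med [419.1 295.6  49.7] lo [374.5 265.2   1.9] hi [446.  346.5  64.2] col [ 64.  106.1 141.3]
stand 0.58 [385.5 260.9  18.4  31.5] med [645.2 206.6  44.1] lo [598.2 181.8   1.4] hi [665.5 246.3  50.8] col [ 92.3  84.8 165.9]
dock 0.85 [271.8 244.2  95.   80.4] med [519.8 -67.4  21.7] lo [ 443.9 -147.6    0.9] hi [551.6  85.2 165.8] col [ 92.4 104.7 115.6]
handle 0.75 [231.2 221.3  14.4  33.7] med [ 516.  -133.4  150.5] lo [ 510.7 -142.2   97.7] hi [ 520.2 -124.6  191.6] col [20.1 23.1 91.4]
fence 0.49 [269.7 248.5  10.8  17.8] med [506.5 -40.7  31. ] lo [471.5 -45.2  11.2] hi [527.7 -32.   45.6] col [58.2 43.  30. ]
scoop 0.72 [161.  244.5  31.2  58.6] med [ 396.5 -298.9   10.5] lo [ 286.9 -334.8    1.4] hi [ 460.2 -267.8   42.8] col [ 43.8 126.6 151.7]
scoop 0.24 [272.9 241.9 100.7  78.4] med [520.3 -66.9  21.8] lo [ 451.2 -147.6    3.1] hi [550.3  84.7 161.3] col [ 92.8 105.2 115.8]
c
[... 2569 characters left out ...]
 mouth 0.76 [251.4 224.4] [488.3  57.7   9.8]
pt pivot 0.63 [315.  211.7] [ 517.5 -125.4   73.2]
pt handle_grip 0.41 [319.5 213.1] [ 507.  -128.1  167.6]
pt handle_grip 0.32 [370.8 261.1] [ 372.9 -288.3   33.3]
pt handle 0.52 [315.1 213.4] [ 511.5 -123.8   91.1]
pt dock 0.78 [297.  216.5] [508.8 -77.7  10.2]
pt dock 0.48 [251.6 226.1] [483.1  57.1  11.8]
pt fence 0.52 [286.5 220.9] [488.9 -41.2 155.2]
pt spindle 0.39 [287.5 216.1] [501.3 -44.  160.3]
pt stand 0.96 [167.6 255.7] [401.8 295.4  59.8]
pt stand 0.89 [197.  178.4] [623.  211.6  48.3]
pt stand 0.74 [177.1 210.5] [530.9 269.7  48.5]
pt stand 0.49 [369.5 263.2] [ 366.9 -284.3   33.2]
pt stand 0.27 [318.3 214.3] [ 505.5 -127.5  141.9]
```

```bash
cat > b.py <<'E'
from h import *
np.set_printoptions(precision=2,suppress=True)
ps={n:robot.snapshot(n) for n in("top","scene")}
a=cv2.resize(ps["top"]["pixels"][140:290,140:340],(800,600),interpolation=cv2.INTER_CUBIC)
b=cv2.resize(ps["scene"]["pixels"][185:285,210:410],(800,400),interpolation=cv2.INTER_CUBIC)
cv2.imwrite("pics/top_crop.png",a);cv2.imwrite("pics/scene_crop.png",b)
# stand: rect fits of the top faces
p=ps["top"]
r,c=np.indices((420,560)).reshape(2,-1);w=W(p,np.c_[c,r])
for (x,y,zlo,zhi) in((527,271,42,56),(630,212,42,56),(401,305,54,72)):
    m=(abs(w[:,0]-x)<60)&(abs(w[:,1]-y)<60)&(w[:,2]>zlo)&(w[:,2]<zhi)
    print("blob",x,y,m.sum(),cv2.minAreaRect(w[m][:,:2].astype(np.float32)),np.median(w[m][:,2]))
# combined both cams
for n,p in ps.items():
    w=W(p,np.c_[c,r]); 
    m=(abs(w[:,0]-527)<60)&(abs(w[:,1]-271)<60)&(w[:,2]>42)&(w[:,2]<56); q=w[m]
    print(n,cv2.minAreaRect(q[:,:2].astype(np.float32)),np.median(q[:,2]))
    m=(abs(w[:,0]-500)<90)&(w[:,1]>-170)&(w[:,1]<110)&(w[:,2]>5)&(w[:,2]<16)
    print(n,"plate",m.sum(),cv2.minAreaRect(w[m][:,:2].astype(np.float32)),np.median(w[m][:,2]))
    m=(abs(w[:,0]-500)<90)&(w[:,1]>-170)&(w[:,1]<110)&(w[:,2]>17)&(w[:,2]<27)&(w[:,1]>-30)
    print(n,"rails",m.sum(),cv2.minAreaRect(w[m][:,:2].astype(np.float32)))
    m=(abs(w[:,0]-500)<90)&(w[:,1]>-170)&(w[:,1]<-50)&(w[:,2]>95)&(w[:,2]<107)
    print(n,"cheek top",m.sum(),cv2.minAreaRect(w[m][:,:2].astype(np.float32)))
E
python3 b.py
```

```text
blob 527 271 253 ((528.8628540039062, 274.2497863769531), (44.81769943237305, 60.01477813720703), 55.788902282714844) 48.023525390403165
blob 630 212 250 ((632.0571899414062, 214.06146240234375), (46.01884460449219, 60.168479919433594), 54.61333465576172) 47.83340778977322
blob 401 305 449 ((400.02691650390625, 310.1341857910156), (57.88945007324219, 77.90560150146484), 46.238101959228516) 62.121284458953824
top ((528.8628540039062, 274.2497863769531), (44.81769943237305, 60.01477813720703), 55.788902282714844) 48.023525390403165
top plate 1834 ((501.514404296875, -30.04119873046875), (277.71917724609375, 176.84222412109375), 89.91278839111328) 9.907916717968305
top rails 205 ((486.4869079589844, 28.55704116821289), (91.61507415771484, 114.64158630371094), 1.677103877067566)
top cheek top 141 ((507.44476318359375, -101.77613830566406), (40.07761001586914, 76.2496566772461), 7.298490047454834)
scene ((529.3795166015625, 274.6300048828125), (43.89496994018555, 64.5687026977539), 55.75333023071289) 47.161906540304585
scene plate 1459 ((500.93011474609375, -39.986602783203125), (102.15308380126953, 274.6920166015625), 10.108391761779785) 9.800118835427043
scene rails 294 ((484.2602233886719, 29.35735511779785), (92.57743835449219, 117.73336029052734), 0.7005754113197327)
scene cheek top 246 ((507.4913330078125, -98.47248840332031), (41.520713806152344, 82.30719757080078), 9.25695514678955)
```

View pics/top_crop.png

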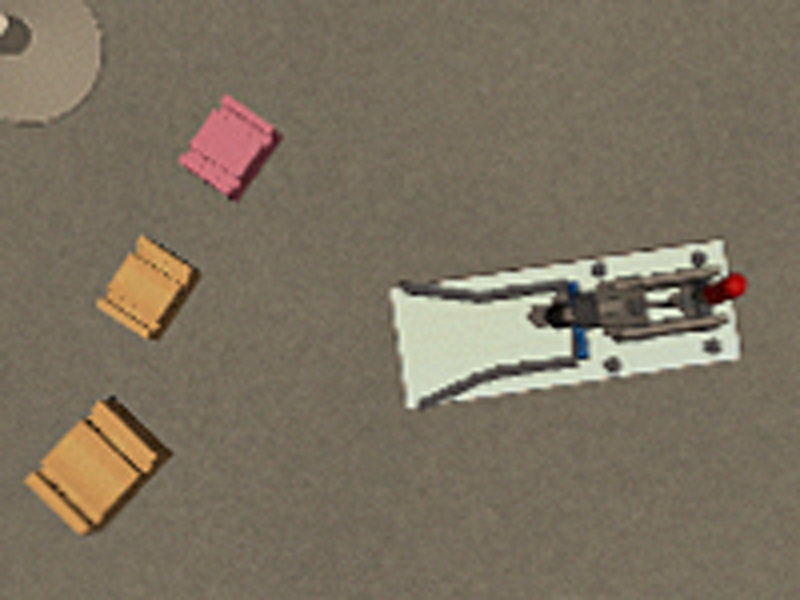

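View pics/scene_crop.png

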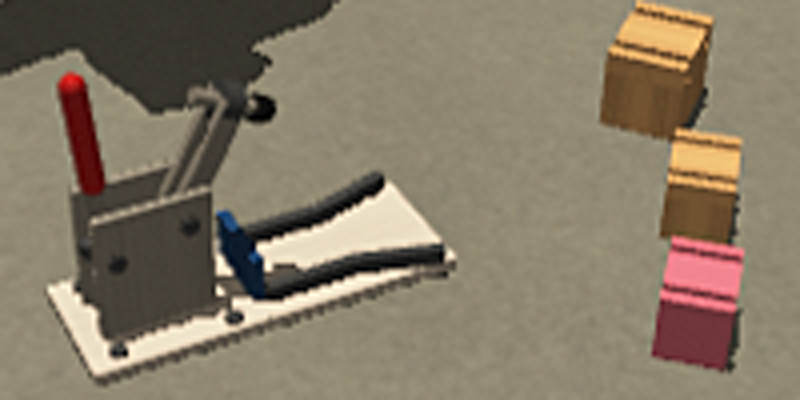

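```bash
cat > c.py <<'E'
from h import *
np.set_printoptions(precision=2,suppress=True)
p=robot.snapshot("top"); im=p["pixels"].astype(int)
m=((im.min(2)>165)).astype(np.uint8); m[:,:225]=0;m[:,345:]=0;m[:190]=0;m[260:]=0
cs=max(cv2.findContours(m,0,cv2.CHAIN_APPROX_NONE)[0],key=cv2.contourArea) if 0 else np.vstack([c for c in cv2.findContours(m,0,cv2.CHAIN_APPROX_NONE)[0] if len(c)>8])
print("top plate",m.sum(),cv2.minAreaRect(plane(p,cs.reshape(-1,2),10)[:,:2].astype(np.float32)))
# stand face at z=48 by colour/region
w=[r for r in robot.regions_of(p,"stand") if abs(r["rect"][0]-178)<6 and abs(r["rect"][1]-212)<6]
for r in w:
    g=r["region"]&(im[:,:,2]>170); q=np.argwhere(g)[:,::-1]
    print("stand top",len(q),cv2.minAreaRect(plane(p,q,48)[:,:2].astype(np.float32)),plane(p,q,48).mean(0))
# parts of the clamp, as cloud in a rough dock frame
s=robot.snapshot("scene"); 
for n,p in(("top",p),("scene",s)):
    r,c=np.indices((420,560)).reshape(2,-1);w=W(p,np.c_[c,r]);col=p["pixels"].reshape(-1,3).astype(int)
    b=(abs(w[:,0]-500)<80)&(w[:,1]>-170)&(w[:,1]<110)
    red=b&(col[:,2]>60)&(col[:,1]<40)&(col[:,0]<40)&(w[:,2]>60); q=w[red]
    print(n,"red",red.sum()); 
    if n=="scene":
        o=np.argsort(q[:,2]); 
        for k in np.array_split(o,6): print(q[k].mean(0))
    blu=b&(col[:,0]>1.5*col[:,2])&(col[:,0]>50)&(w[:,2]>5); print("blue",blu.sum(),w[blu].mean(0),w[blu].min(0),w[blu].max(0))
    hi=b&(w[:,2]>110)&(w[:,1]>-95); print("arm",w[hi].min(0),w[hi].max(0)); print(w[hi][np.argsort(-w[hi][:,1])][:6])
st=robot.get_state(); print({k:st[k] for k in("t","q","ee_pos","tool_rot","finger_gap","ft_force")}); print(R.from_quat(st["tool_rot"]).as_matrix())
E
python3 c.py
```

```text
top plate 1440 ((498.1855163574219, -30.713409423828125), (87.7648696899414, 247.62155151367188), 7.334994316101074)
stand top 277 ((527.7501220703125, 273.7956848144531), (45.43980407714844, 59.1978759765625), 56.908233642578125) [528.75 273.62  48.  ]
top red 33
blue 25 [490.05 -38.85  38.46] [471.37 -43.38   9.31] [523.75 -32.8   48.74]
arm [486.51 -74.5  110.25] [514.83 -16.37 163.17]
[[495.25 -16.37 141.34]
 [492.79 -16.38 137.17]
 [497.8  -16.4  143.56]
 [501.04 -16.59 134.37]
 [503.69 -16.64 135.1 ]
 [490.03 -19.   137.65]]
scene red 178
[ 516.52 -130.12  120.35]
[ 516.36 -131.7   134.55]
[ 517.08 -132.75  149.45]
[ 516.64 -134.15  163.11]
[ 517.13 -135.46  176.5 ]
[ 515.77 -136.45  188.23]
blue 30 [499.29 -38.36  42.1 ] [473.67 -45.21  28.67] [526.75 -31.34  45.87]
arm [488.13 -73.73 110.22] [515.72 -13.56 160.94]
[[497.35 -13.56 136.83]
 [498.84 -14.06 134.99]
 [502.3  -15.17 134.58]
 [497.75 -16.14 140.57]
 [500.15 -16.92 139.39]
 [501.03 -17.24 137.12]]
{'t': 2.05, 'q': array([-1.22,  0.26,  1.6 ,  0.  ,  1.27, -0.04]), 'ee_pos': array([ 252.12, -626.14,  238.69]), 'tool_rot': array([ 0.98,  0.19, -0.  , -0.  ]), 'finger_gap': 88.4154888219194, 'ft_force': array([-0.76, -0.11, -0.05])}
[[ 0.93  0.37 -0.  ]
 [ 0.37 -0.93  0.  ]
 [ 0.   -0.   -1.  ]]
```

Candidates in the top picture: small oak (177,212), big oak (165,257), pink (198,177). The smaller oak one (60 x 45 x 48 mm measured, at 528,274) is the stand, and the crop confirms it.

```bash
cat > g.py <<'E'
# usage: g.py x y z yawdeg(tool x) tilt_deg(lean of fingertips toward -tool x)   ; prefix d: dock coords, yaw rel. to dock
import sys; from h import *
np.set_printoptions(precision=4,suppress=True)
O=np.array([504.6,-80.3,0]);PSI=97.33;D=R.from_euler("z",PSI,degrees=True)
a=sys.argv[1:]; dock=a and a[0]=="d"; a=[float(v) for v in a[1 if dock else 0:]]
s=robot.get_state(); q=R.from_quat(s["tool_rot"]); p=np.array(s["ee_pos"])
print("t",round(s["t"],2),"tcp",p,"dock",D.inv().apply(p-O),"yaw",np.degrees(np.arctan2(*q.as_matrix()[1::-1,0])),"q",s["q"],"F dock",D.inv().apply(s["ft_force"]),"gap",s["finger_gap"],"grip",s["grip_force"])
if a:
    t=np.array(a[:3]); yaw=a[3]
    if dock: t=O+D.apply(t); yaw+=PSI
    g=R.from_euler("z",yaw,degrees=True)*R.from_euler("x",180,degrees=True)*R.from_euler("y",a[4] if len(a)>4 else 0,degrees=True)
    print("shift m",q.inv().apply(t-p)/1000,"turn",(q.inv()*g).as_rotvec())
    print("tool z world",g.as_matrix()[:,2])
E
python3 g.py 528.5 274 250 146.2; python3 g.py 440 -100 260 80
```

```text
t 2.05 tcp [ 252.1208 -626.1362  238.6904] dock [-509.1632  320.0558  238.6904] yaw 21.932659005867542 q [-1.2249  0.2639  1.604   0.      1.2737 -0.0369] F dock [-0.0068  0.772  -0.0474] gap 88.4154888219194 grip 0.0
shift m [ 0.5926 -0.7318 -0.0113] turn [-0.     -0.0001 -2.1689]
tool z world [ 0.  0. -1.]
t 2.05 tcp [ 252.1208 -626.1362  238.6904] dock [-509.1632  320.0558  238.6904] yaw 21.932659005867542 q [-1.2249  0.2639  1.604   0.      1.2737 -0.0369] F dock [-0.0068  0.772  -0.0474] gap 88.4154888219194 grip 0.0
shift m [ 0.3708 -0.4179 -0.0213] turn [-0.     -0.     -1.0135]
tool z world [ 0. -0. -1.]
```

The manual's scale: shifts go in shares of 0.75 m and turns go in shares of 2 pi rad. Converting my numbers, -0.418 m / 0.75 = -0.5573, 0.371 m / 0.75 = 0.4947, -1.013 rad / 6.2832 = -0.1612.

>>> move_arm --pt "0.4947 -0.5573 -0.028 0 0 -0.1612" --pt "0.4947 -0.5573 -0.028 0 0 -0.1612" --pt "0.4947 -0.5573 -0.028 0 0 -0.1612" --pt "0.4947 -0.5573 -0.028 0 0 -0.1612" --pt "0.4947 -0.5573 -0.028 0 0 -0.1612" --pt "0.4947 -0.5573 -0.028 0 0 -0.1612" --pt "0.4947 -0.5573 -0.028 0 0 -0.1612" --pt "0.4947 -0.5573 -0.028 0 0 -0.1612" --pt "0.4947 -0.5573 -0.028 0 0 -0.1612" --pt "0.4947 -0.5573 -0.028 0 0 -0.1612" --fingers -1

```text
t: 3.3
ee_pos: [441.2, -96.3, 260.3]
tool_rot: [0.764, 0.645, 0.001, 0.0]
ft_force: [-0.0, -0.6, -0.3]
finger_gap: 88.0
grip_force: 0.0
```

```bash
python3 g.py 528.5 274 120 146.2
```

```text
t 3.3 tcp [441.157  -96.3123 260.2732] dock [ -7.7871  64.9674 260.2732] yaw 80.37118624253822 q [-0.2708 -0.1852  2.0299  0.0009  1.2957 -0.103 ] F dock [-0.6228  0.1148 -0.336 ] gap 87.99481150697446 grip 0.0
shift m [0.3796 0.024  0.1406] turn [ 0.0016  0.     -1.1489]
tool z world [ 0.  0. -1.]
```

To row units: 0.38 m / 0.75 = 0.5067, 0.024 m / 0.75 = 0.032, -1.149 rad / 6.2832 = -0.1829.

>>> move_arm --pt "0.5067 0.032 0.1867 0 0 -0.1829" --pt "0.5067 0.032 0.1867 0 0 -0.1829" --pt "0.5067 0.032 0.1867 0 0 -0.1829" --pt "0.5067 0.032 0.1867 0 0 -0.1829" --pt "0.5067 0.032 0.1867 0 0 -0.1829" --pt "0.5067 0.032 0.1867 0 0 -0.1829" --pt "0.5067 0.032 0.1867 0 0 -0.1829" --pt "0.5067 0.032 0.1867 0 0 -0.1829" --pt "0.5067 0.032 0.1867 0 0 -0.1829" --pt "0.5067 0.032 0.1867 0 0 -0.1829"

```text
t: 4.55
ee_pos: [530.4, 268.6, 120.5]
tool_rot: [0.295, 0.956, 0.0, 0.0]
ft_force: [-0.6, -0.5, 0.6]
finger_gap: 88.2
grip_force: 0.0
```

```bash
python3 g.py 528.5 274 16 146.2
```

```text
t 4.55 tcp [530.4282 268.6259 120.4697] dock [342.7791 -70.1345 120.4697] yaw 145.69015467419774 q [ 0.4271  0.2132  1.8958 -0.0004  1.0317 -0.5447] F dock [-0.4143  0.6777  0.5903] gap 88.18706411973902 grip 0.0
shift m [0.0047 0.0033 0.1045] turn [ 0.0005  0.0007 -0.0089]
tool z world [ 0.  0. -1.]
```

To row units: 0.05 m / 0.75 = 0.0667, 0.03 m / 0.75 = 0.04.

>>> move_arm --pt "0 0 0.04 0 0 0" --pt "0 0 0.0667 0 0 0" --pt "0 0 0.0667 0 0 0" --pt "0 0 0.0667 0 0 0"

```text
t: 5.05
ee_pos: [530.3, 270.1, 70.3]
tool_rot: [0.294, 0.956, 0.0, 0.0]
ft_force: [1.0, 0.3, -0.0]
finger_gap: 88.1
grip_force: 0.0
```

```bash
python3 g.py 528.5 274 16 146.2
```

```text
t 5.05 tcp [530.3453 270.1052  70.2904] dock [344.257  -70.241   70.2904] yaw 145.78633162734658 q [ 0.4292  0.2719  1.9282 -0.      0.9407 -0.5444] F dock [ 0.1497 -1.0552 -0.0345] gap 88.05530857097096 grip 0.0
shift m [0.0037 0.0022 0.0543] turn [ 0.0006  0.0004 -0.0072]
tool z world [ 0.  0. -1.]
```

To row units: 0.054 m / 0.75 = 0.072, 0.045 m / 0.75 = 0.06, -0.007 rad / 6.2832 = -0.0011.

>>> move_arm --pt "0.0053 0.0027 0 0 0 -0.0011" --pt "0.0053 0.0027 0.04 0 0 -0.0011" --pt "0.0053 0.0027 0.06 0 0 -0.0011" --pt "0.0053 0.0027 0.072 0 0 -0.0011" --pt "0.0053 0.0027 0.072 0 0 -0.0011"

```text
t: 5.68
ee_pos: [527.4, 274.0, 15.2]
tool_rot: [0.291, 0.957, -0.0, -0.0]
ft_force: [-0.4, 0.0, -0.1]
finger_gap: 87.8
grip_force: 0.0
```

>>> move_arm --pt "0 0 0 0 0 0" --pt "0 0 0 0 0 0" --pt "0 0 0 0 0 0" --pt "0 0 0 0 0 0" --pt "0 0 0 0 0 0" --pt "0 0 0 0 0 0" --fingers 1 --newtons 15

```text
t: 6.42
ee_pos: [527.8, 274.1, 15.9]
tool_rot: [0.291, 0.957, 0.0, 0.0]
ft_force: [-0.2, 0.2, 1.6]
finger_gap: 43.7
grip_force: 15.0
```

```bash
python3 g.py
```

```text
t 6.42 tcp [527.8276 274.1459  15.8609] dock [348.5858 -68.2594  15.8609] yaw 146.20999132639852 q [ 0.4372  0.3435  1.9552 -0.      0.8427 -0.5439] F dock [0.2236 0.1417 1.6306] gap 43.68729840533738 grip 15.000184227246791
```

Gripped (43.7 mm). Lift, then measure the stand within the hand in a picture above the mouth.

To row units: -0.1 m / 0.75 = -0.1333, -0.07 m / 0.75 = -0.0933.

>>> move_arm --pt "0 0 -0.04 0 0 0" --pt "0 0 -0.0933 0 0 0" --pt "0 0 -0.1333 0 0 0" --pt "0 0 -0.1333 0 0 0"

```text
t: 6.92
ee_pos: [529.8, 275.1, 118.5]
tool_rot: [0.291, 0.957, 0.002, 0.002]
ft_force: [0.6, -0.0, -2.8]
finger_gap: 43.9
grip_force: 15.0
```

```bash
python3 g.py d 145 0 80 0
```

```text
t 6.92 tcp [529.824  275.0728 118.5146] dock [349.2504 -70.3578 118.5146] yaw 146.20459254991493 q [ 0.4371  0.2165  1.8959  0.      1.0233 -0.5439] F dock [-0.1155 -0.5958 -2.7607] gap 43.921666841830515 grip 14.999873978085816
shift m [-0.0812 -0.2003  0.0377] turn [0.0061 0.0007 0.853 ]
tool z world [ 0.  0. -1.]
```

To row units: -0.2 m / 0.75 = -0.2667, -0.081 m / 0.75 = -0.108, 0.853 rad / 6.2832 = 0.1358.

>>> move_arm --pt "-0.108 -0.2667 0 0 0 0.1358" --pt "-0.108 -0.2667 0 0 0 0.1358" --pt "-0.108 -0.2667 0 0 0 0.1358" --pt "-0.108 -0.2667 0 0 0 0.1358" --pt "-0.108 -0.2667 0.048 0 0 0.1358" --pt "-0.108 -0.2667 0.048 0 0 0.1358" --pt "-0.108 -0.2667 0.048 0 0 0.1358" --pt "-0.108 -0.2667 0.048 0 0 0.1358"

```text
t: 7.92
ee_pos: [484.6, 63.3, 80.5]
tool_rot: [0.66, 0.751, 0.0, 0.0]
ft_force: [0.1, 0.3, -0.6]
finger_gap: 43.7
grip_force: 15.0
```

```bash
python3 g.py d 145 0 26 0; python3 - <<'E'
from h import *
p=robot.snapshot("scene")
cv2.imwrite("pics/s2.png",cv2.resize(p["pixels"][150:300,210:410],(800,600),interpolation=cv2.INTER_CUBIC))
E
```

```text
t 7.92 tcp [484.6357  63.3344  80.4818] dock [145.0077   1.4757  80.4818] yaw 97.44024785699311 q [ 0.079   0.0709  2.1455 -0.      0.9239 -0.0508] F dock [ 0.2636 -0.1798 -0.6034] gap 43.684994464846504 grip 14.999933821382001
shift m [-0.      0.0014  0.0545] turn [0.0013 0.0001 0.0019]
tool z world [ 0.  0. -1.]
```

View pics/s2.png

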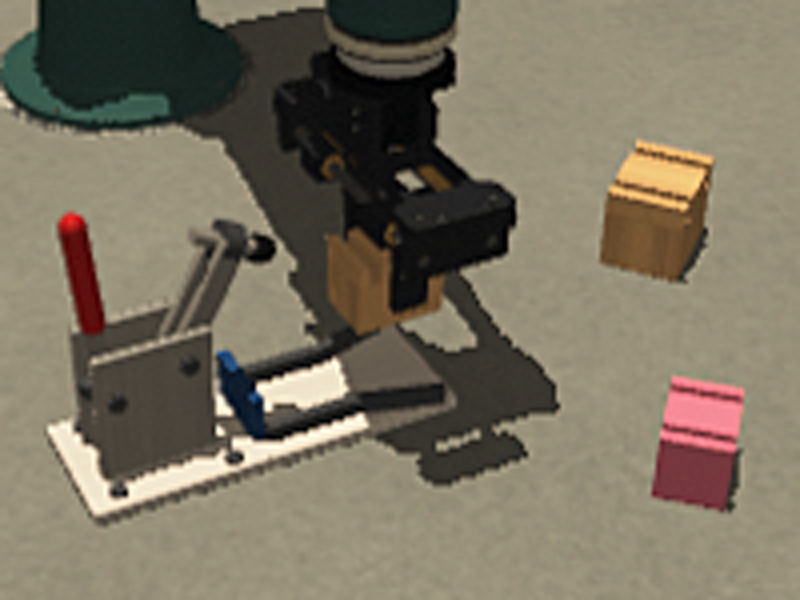

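The picture shows the right (small oak) stand held level at crop (385,285) over the mouth. The big oak (660,210) and the pink one (700,445) are untouched. I lower it now.

To row units: 0.054 m / 0.75 = 0.072, 0.053 m / 0.75 = 0.0707, 0.002 rad / 6.2832 = 0.0003.

>>> move_arm --pt "0 0.002 0.0333 0 0 0.0003" --pt "0 0.002 0.06 0 0 0.0003" --pt "0 0.002 0.0667 0 0 0.0003" --pt "0 0.002 0.0693 0 0 0.0003" --pt "0 0.002 0.0707 0 0 0.0003" --pt "0 0.002 0.072 0 0 0.0003" --pt "0 0.002 0.072 0 0 0.0003"

```text
t: 8.85
ee_pos: [485.6, 63.0, 26.1]
tool_rot: [0.661, 0.75, 0.0, 0.0]
ft_force: [0.4, 0.3, -0.8]
finger_gap: 43.9
grip_force: 15.0
```

```bash
python3 g.py
```

```text
t 8.85 tcp [485.6012  63.0455  26.076 ] dock [144.598    0.5549  26.076 ] yaw 97.2176082677686 q [ 0.0782  0.156   2.1752  0.      0.8098 -0.0478] F dock [ 0.2004 -0.4435 -0.7788] gap 43.91355731860204 grip 14.999935424420983
```

To row units: 0.0015 m / 0.75 = 0.002, 0.001 m / 0.75 = 0.0013.

>>> move_arm --pt "0 0 0.0007 0 0 0" --pt "0 0 0.0013 0 0 0" --pt "0 0 0.002 0 0 0" --pt "0 0 0.002 0 0 0"

```text
t: 9.35
ee_pos: [485.6, 63.0, 25.8]
tool_rot: [0.661, 0.75, -0.0, -0.0]
ft_force: [-5.3, -0.0, 13.2]
finger_gap: 43.8
grip_force: 15.0
```

To row units: -0.001 m / 0.75 = -0.0013.

>>> move_arm --pt "0 0 -0.0013 0 0 0" --pt "0 0 -0.0013 0 0 0" --pt "0 0 -0.0013 0 0 0" --pt "0 0 -0.0013 0 0 0" --fingers -0.4

```text
t: 9.85
ee_pos: [485.2, 63.0, 25.0]
tool_rot: [0.661, 0.75, -0.0, -0.0]
ft_force: [-0.3, 0.3, 0.2]
finger_gap: 62.0
grip_force: 0.0
```

To row units: 0.08 m / 0.75 = 0.1067, -0.07 m / 0.75 = -0.0933.

>>> move_arm --pt "0 0 -0.04 0 0 0" --pt "0 0 -0.0933 0 0 0" --pt "0.0533 0 -0.0933 0 0 0" --pt "0.1067 0 -0.0933 0 0 0" --pt "0.1067 0 -0.0933 0 0 0"

```text
t: 10.48
ee_pos: [475.0, 144.2, 95.3]
tool_rot: [0.66, 0.751, 0.0, -0.0]
ft_force: [0.5, -0.3, 0.1]
finger_gap: 61.8
grip_force: 0.0
```

```bash
python3 g.py d 205 0 45 0 20; python3 g.py d 205 0 35 0 20;python3 - <<'E'
from h import *
p=robot.snapshot("scene")
cv2.imwrite("pics/s3.png",cv2.resize(p["pixels"][185:285,230:410],(800,444),interpolation=cv2.INTER_CUBIC))
E
```

```text
t 10.47 tcp [474.9851 144.1767  95.3074] dock [226.4207   0.7333  95.3074] yaw 97.40586484989467 q [0.2443 0.0655 2.1188 0.0004 0.957  0.1148] F dock [-0.32   -0.4878  0.0777] gap 61.77796345686513 grip 0.0
shift m [-0.0214  0.0007  0.0503] turn [0.     0.3487 0.0014]
tool z world [-0.0436  0.3392 -0.9397]
t 10.47 tcp [474.9851 144.1767  95.3074] dock [226.4207   0.7333  95.3074] yaw 97.40586484989467 q [0.2443 0.0655 2.1188 0.0004 0.957  0.1148] F dock [-0.32   -0.4878  0.0777] gap 61.77796345686513 grip 0.0
shift m [-0.0214  0.0007  0.0603] turn [0.     0.3487 0.0014]
tool z world [-0.0436  0.3392 -0.9397]
```

View pics/s3.png

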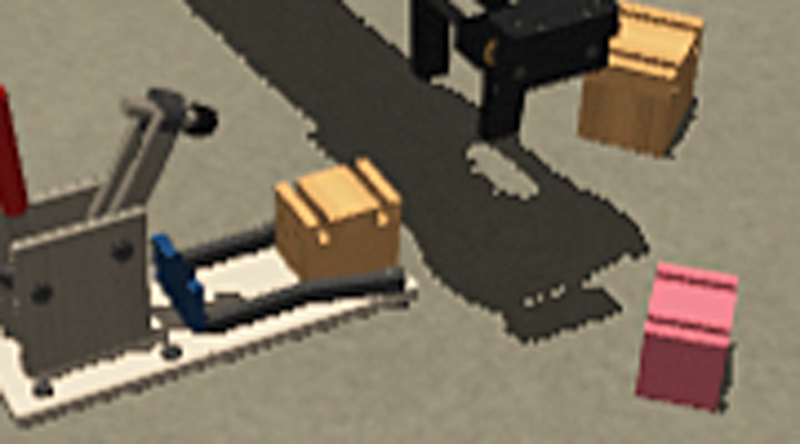

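Stand sits upright in the mouth at crop (340,220), squarely aligned; the look-alikes have not moved. Next I close the fingers, tilt 20° with the body leaning outward, and go behind its outer end.

```bash
python3 g.py d 205 0 28 0 -20
```

```text
t 10.53 tcp [474.9654 143.0319  95.0737] dock [225.2877   0.8989  95.0737] yaw 97.3692781137779 q [ 0.2425  0.0655  2.1192 -0.0004  0.9571  0.1141] F dock [-0.4352  0.3009 -0.6828] gap 61.85427626964915 grip 0.0
shift m [-0.0203  0.0009  0.0671] turn [-0.0001 -0.3487  0.0007]
tool z world [ 0.0436 -0.3392 -0.9397]
```

To row units: 0.067 m / 0.75 = 0.0893, 0.03 m / 0.75 = 0.04, -0.349 rad / 6.2832 = -0.0555.

>>> move_arm --pt "0 0.0013 0 0 -0.0279 0" --pt "0 0.0013 0 0 -0.0555 0" --pt "0 0.0013 0.04 0 -0.0555 0" --pt "-0.0067 0.0013 0.0893 0 -0.0555 0" --pt "-0.0133 0.0013 0.0893 0 -0.0555 0" --pt "-0.0267 0.0013 0.0893 0 -0.0555 0" --pt "-0.0267 0.0013 0.0893 0 -0.0555 0" --pt "-0.0267 0.0013 0.0893 0 -0.0555 0" --fingers 1 --newtons 20

```text
t: 11.52
ee_pos: [479.9, 122.7, 29.6]
tool_rot: [0.652, 0.738, -0.114, 0.131]
ft_force: [-0.5, -0.2, -0.5]
finger_gap: 0.3
grip_force: 0.0
```

```bash
python3 g.py d 122 0 28 0 -20
```

```text
t 11.53 tcp [479.9046 122.7291  29.588 ] dock [204.5207  -1.4096  29.588 ] yaw 97.11197254329942 q [ 0.4254  0.2377  2.115  -0.4174  0.9367  0.5752] F dock [-0.1336  0.5438 -0.4749] gap 0.31929905294982 grip 0.0
shift m [-0.077  -0.0012  0.0296] turn [ 0.0015 -0.0009 -0.0036]
tool z world [ 0.0436 -0.3392 -0.9397]
```

To row units: -0.077 m / 0.75 = -0.1027, -0.073 m / 0.75 = -0.0973.

>>> move_arm --pt "-0.0133 0 0.0047 0 0 0" --pt "-0.0267 -0.0013 0.0093 0 0 0" --pt "-0.0373 -0.0013 0.0133 0 0 0" --pt "-0.048 -0.0013 0.0173 0 0 0" --pt "-0.0587 -0.0013 0.0213 0 0 0" --pt "-0.0693 -0.0013 0.0253 0 0 0" --pt "-0.08 -0.0013 0.0293 0 0 0" --pt "-0.0893 -0.0013 0.0333 0 0 0" --pt "-0.0973 -0.0013 0.036 0 0 0" --pt "-0.1027 -0.0013 0.0373 0 0 0"

```text
t: 12.78
ee_pos: [487.9, 40.8, 28.1]
tool_rot: [0.651, 0.739, -0.115, 0.13]
ft_force: [-0.3, 0.3, 0.0]
finger_gap: 0.7
grip_force: 0.2
```

```bash
python3 g.py d 114 0 28 0 -20
```

```text
t 12.78 tcp [487.9079  40.7941  28.0964] dock [122.2342   1.106   28.0964] yaw 97.21131176336276 q [ 0.2688  0.2022  2.1645 -0.4546  0.8802  0.454 ] F dock [0.3424 0.23   0.0209] gap 0.6735014537631195 grip 0.15160103870584862
shift m [-0.0077  0.0011  0.0029] turn [-0.0011 -0.     -0.0019]
tool z world [ 0.0436 -0.3392 -0.9397]
```

Slowly to the fence, 1 mm per row.

To row units: -0.005 m / 0.75 = -0.0067, -0.004 m / 0.75 = -0.0053.

>>> move_arm --pt "-0.0013 0.0013 0.0004 0 0 0" --pt "-0.0027 0.0013 0.0009 0 0 0" --pt "-0.004 0.0013 0.0013 0 0 0" --pt "-0.0053 0.0013 0.0017 0 0 0" --pt "-0.0067 0.0013 0.0023 0 0 0"

```text
t: 13.4
ee_pos: [489.7, 36.2, 28.3]
tool_rot: [0.651, 0.739, -0.115, 0.13]
ft_force: [0.8, 0.9, -0.0]
finger_gap: 0.4
grip_force: 0.2
```

```bash
python3 g.py; cat > m.py <<'E'
from h import *
np.set_printoptions(precision=1,suppress=True)
O=np.array([504.6,-80.3,0]);D=R.from_euler("z",97.33,degrees=True)
for n in("top","scene"):
    p=robot.snapshot(n);r,c=np.indices((420,560)).reshape(2,-1);w=D.inv().apply(W(p,np.c_[c,r])-O);col=p["pixels"].reshape(-1,3).astype(int)
    b=(w[:,0]>20)&(w[:,0]<180)&(abs(w[:,1])<50)
    m=b&(w[:,2]>50)&(w[:,2]<64)&(col[:,2]>1.5*col[:,0])
    if m.sum()>3: print(n,"stand top",m.sum(),w[m].min(0),w[m].max(0),cv2.minAreaRect(w[m][:,:2].astype(np.float32)))
    m=b&(col[:,0]>1.5*col[:,2])&(col[:,0]>50)&(w[:,2]>12); 
    if m.sum(): print(n,"blue",m.sum(),w[m].min(0),w[m].max(0))
cv2.imwrite("pics/m_%d.png"%(robot.get_state()["t"]*10),cv2.resize(p["pixels"][160:280,210:370],(800,600),interpolation=cv2.INTER_CUBIC))
E
python3 m.py
```

```text
t 13.4 tcp [489.7317  36.1981  28.3372] dock [117.443   -0.1164  28.3372] yaw 97.23102361216858 q [ 0.259   0.202   2.1642 -0.4565  0.8772  0.4454] F dock [ 0.8203 -0.9124 -0.0239] gap 0.37968909922482 grip 0.16323179259416065
top stand top 223 [ 47.5 -22.1  51. ] [118.5  22.2  63.9] ((82.88775634765625, -0.2412872314453125), (44.179508209228516, 71.09143829345703), 88.91986083984375)
top blue 30 [ 39.2 -25.1  13.9] [173.7  32.5 234.7]
scene stand top 292 [ 47.1 -23.8  50.3] [116.   26.3  61.1] ((81.60877227783203, 1.1849021911621094), (50.020538330078125, 68.6500015258789), 88.7310562133789)
scene blue 34 [ 38.4 -28.1  16.5] [174.8  28.6 383.1]
```

To row units: -0.003 m / 0.75 = -0.004, -0.002 m / 0.75 = -0.0027.

>>> move_arm --pt "-0.0013 0 0.0004 0 0 0" --pt "-0.0027 0 0.0009 0 0 0" --pt "-0.004 0 0.0013 0 0 0" --pt "-0.004 0 0.0013 0 0 0"

```text
t: 14.0
ee_pos: [489.9, 33.5, 28.3]
tool_rot: [0.651, 0.739, -0.114, 0.13]
ft_force: [-2.1, 4.3, -0.3]
finger_gap: 0.5
grip_force: 2.5
```

To row units: -0.001 m / 0.75 = -0.0013, -0.0005 m / 0.75 = -0.0007.

>>> move_arm --pt "-0.0007 0 0.0003 0 0 0" --pt "-0.0013 0 0.0004 0 0 0" --pt "-0.0013 0 0.0004 0 0 0"

```text
t: 14.38
ee_pos: [490.1, 32.7, 28.3]
tool_rot: [0.651, 0.739, -0.114, 0.13]
ft_force: [-2.4, 7.2, 0.3]
finger_gap: 0.3
grip_force: 2.9
```

To row units: -0.001 m / 0.75 = -0.0013, 0.0003 m / 0.75 = 0.0004.

>>> move_arm --pt "-0.0013 0 0.0004 0 0 0" --pt "-0.0013 0 0.0004 0 0 0" --pt "-0.0013 0 0.0004 0 0 0"

```text
t: 14.75
ee_pos: [490.2, 31.9, 28.4]
tool_rot: [0.651, 0.739, -0.114, 0.13]
ft_force: [-1.9, 6.9, 0.5]
finger_gap: 0.5
grip_force: 3.4
```

>>> move_arm --pt "0.0013 0 -0.0004 0 0 0" --pt "0.004 0 -0.0013 0 0 0" --pt "0.008 0 -0.0027 0 0 0" --pt "0.04 0 -0.0147 0 0 0" --pt "0.1067 0 -0.0387 0 0 0" --pt "0.1067 0 -0.0387 0 0 0"

```text
t: 15.5
ee_pos: [480.5, 117.8, 28.8]
tool_rot: [0.65, 0.74, -0.114, 0.131]
ft_force: [0.6, -0.3, 0.1]
finger_gap: 0.6
grip_force: 0.0
```

```bash
python3 m.py; python3 g.py d 190 0 270 0; ls pics
```

```text
top stand top 219 [ 46.1 -21.9  50.2] [104.8  22.   63.1] ((75.46890258789062, 0.07841873168945312), (43.874332427978516, 58.713226318359375), 89.95758819580078)
top blue 18 [ 39.6 -25.   40.3] [ 44.7  27.9 147.5]
scene stand top 282 [ 45.4 -23.4  50.2] [106.2  24.   61.3] ((75.78811645507812, 0.31573486328125), (60.782630920410156, 47.331024169921875), 0.06129579246044159)
scene blue 32 [ 38.3 -28.1  17.5] [47.9 29.5 46.3]
t 15.6 tcp [479.7701 115.3577  28.4982] dock [197.2267  -0.3358  28.4982] yaw 97.3273295928895 q [ 0.4133  0.2355  2.1212 -0.4221  0.9322  0.5644] F dock [-0.8482  0.3717  0.2404] gap 0.4545755989891253 grip 0.0
shift m [-0.0896 -0.0004 -0.2244] turn [-0.0003  0.35   -0.0001]
tool z world [ 0.  0. -1.]
m_135.png
m_156.png
s2.png
s3.png
scene1.png
scene_crop.png
top1.png
top_crop.png
```

Stand is home: centre at dock x 75.5, y 0.1, square. Now up and over to the handle.

To row units: -0.224 m / 0.75 = -0.2987, -0.168 m / 0.75 = -0.224, 0.35 rad / 6.2832 = 0.0557.

>>> move_arm --pt "-0.0267 0 -0.0667 0 0 0" --pt "-0.06 0 -0.1493 0 0.0159 0" --pt "-0.0893 0 -0.224 0 0.0398 0" --pt "-0.12 0 -0.2987 0 0.0557 0" --pt "-0.12 0 -0.2987 0 0.0557 0" --pt "-0.12 0 -0.2987 0 0.0557 0"

```text
t: 16.35
ee_pos: [480.2, 105.9, 269.1]
tool_rot: [0.662, 0.749, -0.0, -0.0]
ft_force: [-0.9, -0.4, -0.7]
finger_gap: 0.6
grip_force: 0.0
```

```bash
python3 g.py d -25 0 250 0; python3 - <<'E'
from h import *
p=robot.snapshot("scene");O=np.array([504.6,-80.3,0]);D=R.from_euler("z",97.33,degrees=True)
r,c=np.indices((420,560)).reshape(2,-1);w=D.inv().apply(W(p,np.c_[c,r])-O);col=p["pixels"].reshape(-1,3).astype(int)
q=w[(col[:,2]>60)&(col[:,1]<40)&(col[:,0]<40)&(w[:,2]>110)&(w[:,2]<185)&(abs(w[:,0]+50)<40)&(abs(w[:,1])<30)]
f=np.polyfit(q[:,2],q[:,0],1);print(len(q),"theta",90-np.degrees(np.arctan(-f[0])),"x@68",np.polyval(f,68),"ymean",q[:,1].mean())
E
```

```text
t 16.35 tcp [480.2467 105.9274 269.13  ] dock [187.8126   0.3947 269.13  ] yaw 97.09370114938497 q [ 0.1665 -0.106   1.9452 -0.0001  1.303   0.0427] F dock [-0.3297  0.9629 -0.6694] gap 0.573585383437183 grip 0.0
shift m [-0.2128  0.0013  0.0192] turn [-0.0007  0.0001 -0.0041]
tool z world [ 0.  0. -1.]
153 theta 84.67467075286446 x@68 -46.14217377805806 ymean -5.332883742552221
```

To row units: -0.213 m / 0.75 = -0.284, -0.18 m / 0.75 = -0.24, -0.004 rad / 6.2832 = -0.0006.

>>> move_arm --pt "-0.08 0.0013 0 0 0 -0.0006" --pt "-0.16 0.0013 0 0 0 -0.0006" --pt "-0.24 0.0013 0.0133 0 0 -0.0006" --pt "-0.284 0.0013 0.0267 0 0 -0.0006" --pt "-0.284 0.0013 0.0533 0 0 -0.0006" --pt "-0.284 0.0013 0.0933 0 0 -0.0006" --pt "-0.284 0.0013 0.12 0 0 -0.0006" --pt "-0.284 0.0013 0.1253 0 0 -0.0006" --pt "-0.284 0.0013 0.1253 0 0 -0.0006"

```text
t: 17.52
ee_pos: [507.6, -103.1, 174.1]
tool_rot: [0.659, 0.752, -0.0, -0.002]
ft_force: [-0.5, -0.6, 0.7]
finger_gap: 0.7
grip_force: 0.0
```

```bash
cat > arc.py <<'E'
import sys; from h import *
np.set_printoptions(precision=4,suppress=True)
O=np.array([504.6,-80.3,0]);D=R.from_euler("z",97.33,degrees=True)
s=robot.get_state(); p=D.inv().apply(np.array(s["ee_pos"])-O);q=R.from_quat(s["tool_rot"])
cx,cz=p[0]-10+47,p[2]-68
# theta such that the corner lies on the top line (offset 8)
d=np.hypot(cx,cz); th=180-np.degrees(np.arctan2(cz,cx))-np.degrees(np.arcsin(8/d))
print("t",s["t"],"tcp dock",p,"F dock",D.inv().apply(s["ft_force"]),"theta~",th,"s",np.sqrt(d*d-64),"grip F",D.inv().apply(s["ft_force"])@[np.sin(np.radians(th)),0,np.cos(np.radians(th))])
for a in sys.argv[1:]:
    a=np.radians(float(a)); t=np.array([-47-105*np.cos(a)+8*np.sin(a)+10,0,68+105*np.sin(a)+8*np.cos(a)])
    print(round(np.degrees(a),1),q.inv().apply(D.apply(t-p))/1000)
E
python3 arc.py 84.5 80 75 70 65 60 55 50; python3 m.py
```

```text
t 17.525 tcp dock [-22.9905  -0.0713 174.1163] F dock [-0.5216  0.5285  0.6672] theta~ 93.2344108848142 s 106.73770725903033 grip F -0.5584380933138416
84.5 [-0.0161 -0.0001  0.0008]
80.0 [-0.0244 -0.0001  0.0013]
75.0 [-0.0335 -0.0002  0.0026]
70.0 [-0.0424 -0.0002  0.0046]
65.0 [-0.0511 -0.0002  0.0075]
60.0 [-0.0596 -0.0002  0.0111]
55.0 [-0.0677 -0.0002  0.0154]
50.0 [-0.0754 -0.0002  0.0204]
top stand top 223 [ 46.  -22.2  50. ] [104.9  22.   63.9] ((75.4586181640625, -0.07879257202148438), (58.84300231933594, 44.25565719604492), 0.04823482036590576)
top blue 42 [ 21.5 -33.   37.1] [ 56.1  49.8 563.2]
scene stand top 282 [ 45.7 -23.7  50. ] [106.2  25.3  60.9] ((75.89010620117188, 0.5715389251708984), (48.921592712402344, 60.45113754272461), 88.95687103271484)
scene blue 37 [ 21.2 -36.9  12.8] [ 54.1  49.1 557. ]
```

To row units: -0.051 m / 0.75 = -0.068, -0.0424 m / 0.75 = -0.0565.

>>> move_arm --pt "-0.0107 0 0 0 0 0" --pt "-0.0173 0 0.0007 0 0 0" --pt "-0.024 0 0.0013 0 0 0" --pt "-0.032 0 0.002 0 0 0" --pt "-0.04 0 0.0027 0 0 0" --pt "-0.0447 0 0.0035 0 0 0" --pt "-0.0507 0 0.0047 0 0 0" --pt "-0.0565 0 0.0061 0 0 0" --pt "-0.0627 0 0.008 0 0 0" --pt "-0.068 0 0.01 0 0 0"

```text
t: 18.88
ee_pos: [515.0, -154.5, 167.8]
tool_rot: [0.66, 0.752, 0.0, -0.0]
ft_force: [0.2, -0.7, 1.0]
finger_gap: 0.4
grip_force: 0.1
```

```bash
python3 arc.py 62.5 60 57.5 55 52.5 50 48 46; python3 m.py >/dev/null; ls -t pics|head -1
```

```text
t 18.875 tcp dock [-74.9532  -0.8715 167.7755] F dock [-0.7275 -0.1089  0.9696] theta~ 64.87604714690029 s 106.44996248655644 grip F -0.24702809073888465
62.5 [-0.0034 -0.0009  0.0029]
60.0 [-0.0076 -0.0009  0.0048]
57.5 [-0.0117 -0.0009  0.0069]
55.0 [-0.0157 -0.0009  0.0092]
52.5 [-0.0196 -0.0009  0.0116]
50.0 [-0.0234 -0.0009  0.0142]
48.0 [-0.0264 -0.0009  0.0164]
46.0 [-0.0292 -0.0009  0.0187]
m_189.png
```

View pics/m_189.png

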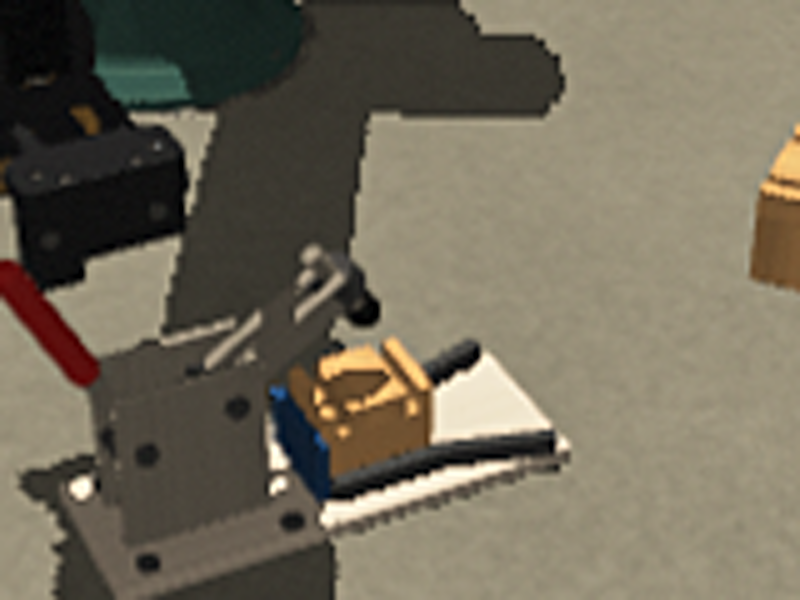

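To row units: -0.0234 m / 0.75 = -0.0312, -0.0196 m / 0.75 = -0.0261.

>>> move_arm --pt "-0.0045 -0.0013 0.0039 0 0 0" --pt "-0.0101 -0.0013 0.0064 0 0 0" --pt "-0.0156 -0.0013 0.0092 0 0 0" --pt "-0.0209 -0.0013 0.0123 0 0 0" --pt "-0.0261 -0.0013 0.0155 0 0 0" --pt "-0.0312 -0.0013 0.0189 0 0 0"

```text
t: 19.73
ee_pos: [517.1, -177.8, 153.5]
tool_rot: [0.66, 0.752, 0.0, -0.0]
ft_force: [-0.7, 0.9, 0.5]
finger_gap: 0.6
grip_force: 0.2
```

```bash
python3 arc.py 49 48 47 46 45 44 43 42 41 40 39 38 37 36
```

```text
t 19.725 tcp dock [-98.2778   0.0061 153.5436] F dock [0.9423 0.6133 0.5412] theta~ 50.024477784056415 s 104.92219826717758 grip F 1.0697645604392605
49.0 [-0.0016  0.      0.001 ]
48.0 [-0.003   0.      0.0022]
47.0 [-0.0045 -0.      0.0033]
46.0 [-0.0059 -0.      0.0044]
45.0 [-0.0073 -0.      0.0056]
44.0 [-0.0087 -0.      0.0068]
43.0 [-0.0101 -0.      0.0081]
42.0 [-0.0114 -0.      0.0093]
41.0 [-0.0127 -0.      0.0106]
40.0 [-0.014  -0.      0.0119]
39.0 [-0.0153 -0.      0.0132]
38.0 [-0.0166 -0.      0.0146]
37.0 [-0.0178 -0.      0.0159]
36.0 [-0.019  -0.      0.0173]
```

The picture shows the handle (50,320) coming down under the fingers and the foot (365,305) lowering over the stand, which rests against the blue fence. I carry on more slowly.

To row units: -0.014 m / 0.75 = -0.0187, 0.0119 m / 0.75 = 0.0159.

>>> move_arm --pt "-0.004 0 0.0029 0 0 0" --pt "-0.0079 0 0.0059 0 0 0" --pt "-0.0116 0 0.0091 0 0 0" --pt "-0.0152 0 0.0124 0 0 0" --pt "-0.0187 0 0.0159 0 0 0"

```text
t: 20.35
ee_pos: [519.1, -190.9, 142.1]
tool_rot: [0.66, 0.751, 0.001, -0.001]
ft_force: [-1.5, 4.6, 5.5]
finger_gap: 0.5
grip_force: 3.7
```

```bash
python3 arc.py 39 38 37 36 35 34 33 32 31 30
```

```text
t 20.35 tcp dock [-111.5952   -0.2681  142.1462] F dock [4.71   0.9381 5.5492] theta~ 40.46475044938559 s 104.8718676419093 grip F 7.278563693722746
39.0 [-0.002  -0.0003  0.0018]
38.0 [-0.0032 -0.0003  0.0032]
37.0 [-0.0045 -0.0003  0.0046]
36.0 [-0.0057 -0.0003  0.0059]
35.0 [-0.0068 -0.0003  0.0074]
34.0 [-0.008  -0.0003  0.0088]
33.0 [-0.0091 -0.0003  0.0102]
32.0 [-0.0102 -0.0003  0.0117]
31.0 [-0.0113 -0.0003  0.0132]
30.0 [-0.0124 -0.0003  0.0147]
```

To row units: 0.0059 m / 0.75 = 0.0079, -0.0057 m / 0.75 = -0.0076.

>>> move_arm --pt "-0.0027 0 0.0024 0 0 0" --pt "-0.0043 0 0.0043 0 0 0" --pt "-0.006 0 0.0061 0 0 0" --pt "-0.0076 0 0.0079 0 0 0"

```text
t: 20.85
ee_pos: [520.0, -196.2, 136.6]
tool_rot: [0.66, 0.751, 0.001, -0.001]
ft_force: [-1.1, 6.3, 7.2]
finger_gap: 0.3
grip_force: 4.9
```

```bash
python3 arc.py 35 34 33 32 31 30
```

```text
t 20.85 tcp dock [-116.9098   -0.4383  136.5938] F dock [6.4137 0.3037 7.158 ] theta~ 36.28583586653703 s 105.00798868328579 grip F 9.565604451798503
35.0 [-0.0015 -0.0004  0.0018]
34.0 [-0.0027 -0.0004  0.0032]
33.0 [-0.0038 -0.0004  0.0047]
32.0 [-0.0049 -0.0005  0.0062]
31.0 [-0.006  -0.0005  0.0076]
30.0 [-0.007  -0.0005  0.0091]
```

To row units: 0.0047 m / 0.75 = 0.0063, -0.0038 m / 0.75 = -0.0051.

>>> move_arm --pt "-0.002 0 0.0024 0 0 0" --pt "-0.0036 0 0.0043 0 0 0" --pt "-0.0051 0 0.0063 0 0 0"

```text
t: 21.22
ee_pos: [520.5, -200.0, 132.0]
tool_rot: [0.66, 0.752, 0.001, -0.001]
ft_force: [-1.6, 5.8, 6.8]
finger_gap: 0.5
grip_force: 4.7
```

```bash
python3 arc.py 32 31 30 29 28 27 26
```

```text
t 21.225 tcp dock [-120.7818   -0.4858  131.9846] F dock [5.977  0.8715 6.85  ] theta~ 33.01697483366699 s 105.11625626790855 grip F 9.0005920964869
32.0 [-0.001  -0.0005  0.0016]
31.0 [-0.0021 -0.0005  0.003 ]
30.0 [-0.0032 -0.0005  0.0045]
29.0 [-0.0042 -0.0005  0.0061]
28.0 [-0.0052 -0.0005  0.0076]
27.0 [-0.0062 -0.0005  0.0092]
26.0 [-0.0071 -0.0005  0.0107]
```

To row units: 0.0045 m / 0.75 = 0.006, -0.0032 m / 0.75 = -0.0043.

>>> move_arm --pt "-0.0013 0 0.0021 0 0 0" --pt "-0.0028 0 0.004 0 0 0" --pt "-0.0043 0 0.006 0 0 0"

```text
t: 21.6
ee_pos: [520.8, -203.6, 127.3]
tool_rot: [0.66, 0.752, 0.001, -0.0]
ft_force: [0.6, 4.6, 4.8]
finger_gap: 0.4
grip_force: 3.4
```

```bash
python3 arc.py 30 29 28 27 26
```

```text
t 21.6 tcp dock [-124.3465   -0.3677  127.2541] F dock [ 4.4566 -1.1557  4.7563] theta~ 29.80532581361266 s 105.24475919972214 grip F 6.342294473866679
30.0 [ 0.0004 -0.0004 -0.0002]
29.0 [-0.0006 -0.0004  0.0014]
28.0 [-0.0016 -0.0004  0.0029]
27.0 [-0.0026 -0.0004  0.0045]
26.0 [-0.0035 -0.0004  0.006 ]
```

>>> move_arm --pt "-0.0008 0 0.0019 0 0 0" --pt "-0.0021 0 0.0039 0 0 0" --pt "-0.0035 0 0.006 0 0 0"

```text
t: 21.98
ee_pos: [521.0, -206.9, 122.1]
tool_rot: [0.66, 0.752, 0.0, -0.0]
ft_force: [-0.2, 0.9, 1.5]
finger_gap: 0.4
grip_force: 1.2
```

```bash
python3 arc.py 26 25 24 23 22 21
```

```text
t 21.975 tcp dock [-127.6534   -0.1     122.0971] F dock [0.9206 0.0853 1.46  ] theta~ 26.48042073681095 s 105.26409187239533 grip F 1.7173484575793116
26.0 [-0.0002 -0.0001  0.0009]
25.0 [-0.0011 -0.0001  0.0025]
24.0 [-0.002  -0.0001  0.0041]
23.0 [-0.0029 -0.0001  0.0057]
22.0 [-0.0037 -0.0001  0.0073]
21.0 [-0.0045 -0.0001  0.009 ]
```

To row units: 0.0033 m / 0.75 = 0.0044, 0.0025 m / 0.75 = 0.0033.

>>> move_arm --pt "-0.0007 0 0.002 0 0 0" --pt "-0.0015 0 0.0033 0 0 0" --pt "-0.002 0 0.0044 0 0 0"

```text
t: 22.35
ee_pos: [520.8, -208.2, 118.4]
tool_rot: [0.66, 0.752, 0.0, -0.001]
ft_force: [-0.1, -0.2, -0.1]
finger_gap: 0.6
grip_force: 0.0
```

To row units: 0.0016 m / 0.75 = 0.0021, -0.0009 m / 0.75 = -0.0012.

>>> move_arm --pt "-0.0007 0 0.0011 0 0 0" --pt "-0.0012 0 0.0021 0 0 0"

```text
t: 22.6
ee_pos: [521.1, -208.9, 117.1]
tool_rot: [0.66, 0.752, 0.0, -0.0]
ft_force: [-0.4, 0.4, 0.5]
finger_gap: 0.5
grip_force: 0.0
```

```bash
python3 arc.py 24 23 22 21 20
```

```text
t 22.6 tcp dock [-129.6994    0.0077  117.141 ] F dock [0.4934 0.3356 0.5467] theta~ 23.555584851477352 s 104.61369429924444 grip F 0.698311696056024
24.0 [ 0.      0.     -0.0009]
23.0 [-0.0008  0.      0.0007]
22.0 [-0.0017  0.      0.0024]
21.0 [-0.0025  0.      0.004 ]
20.0 [-0.0032  0.      0.0057]
```

Snapped over. Now slowly down to the stop.

To row units: 0.0015 m / 0.75 = 0.002, 0.0007 m / 0.75 = 0.0009.

>>> move_arm --pt "-0.0007 0 0.0009 0 0 0" --pt "-0.0013 0 0.002 0 0 0"

```text
t: 22.85
ee_pos: [521.3, -209.8, 115.9]
tool_rot: [0.66, 0.752, 0.0, -0.0]
ft_force: [-1.1, 0.7, 1.0]
finger_gap: 0.1
grip_force: 1.0
```

To row units: 0.0016 m / 0.75 = 0.0021, -0.0008 m / 0.75 = -0.0011.

>>> move_arm --pt "-0.0005 0 0.0011 0 0 0" --pt "-0.0011 0 0.0021 0 0 0"

```text
t: 23.1
ee_pos: [521.7, -210.3, 114.7]
tool_rot: [0.66, 0.751, 0.001, -0.0]
ft_force: [-0.5, 4.3, 5.1]
finger_gap: 0.5
grip_force: 3.4
```

To row units: 0.0012 m / 0.75 = 0.0016, -0.0006 m / 0.75 = -0.0008.

>>> move_arm --pt "-0.0004 0 0.0008 0 0 0" --pt "-0.0008 0 0.0016 0 0 0" --pt "-0.0008 0 0.0016 0 0 0"

```text
t: 23.48
ee_pos: [522.0, -210.5, 114.1]
tool_rot: [0.66, 0.751, 0.001, -0.0]
ft_force: [-2.2, 5.5, 9.6]
finger_gap: 0.4
grip_force: 4.8
```

```bash
python3 arc.py
```

```text
t 23.475 tcp dock [-131.4022   -0.6537  114.1328] F dock [5.7877 1.5208 9.5528] theta~ 21.677356378528327 s 104.76641773928394 grip F 11.015122086967862
```

>>> move_arm --pt "-0.0003 0 0.0007 0 0 0" --pt "-0.0005 0 0.0013 0 0 0" --pt "-0.0005 0 0.0013 0 0 0"

```text
t: 23.85
ee_pos: [522.3, -210.8, 113.6]
tool_rot: [0.66, 0.751, 0.001, -0.0]
ft_force: [-2.1, 7.2, 10.3]
finger_gap: 0.1
grip_force: 6.1
```

To row units: 0.001 m / 0.75 = 0.0013, 0.0005 m / 0.75 = 0.0007.

>>> move_arm --pt "-0.0003 0 0.0007 0 0 0" --pt "-0.0005 0 0.0013 0 0 0" --pt "-0.0005 0 0.0013 0 0 0"

```text
t: 24.22
ee_pos: [522.5, -211.0, 113.1]
tool_rot: [0.66, 0.751, 0.002, -0.0]
ft_force: [-3.1, 7.5, 12.4]
finger_gap: 0.3
grip_force: 7.4
```

To row units: -0.15 m / 0.75 = -0.2, 0.002 m / 0.75 = 0.0027.

>>> move_arm --pt "0.0004 0 -0.0013 0 0 0" --pt "0.0013 0 -0.0053 0 0 0" --pt "0.0027 0 -0.0267 0 0 0" --pt "0.0027 0 -0.0933 0 0 0" --pt "0.0027 0 -0.16 0 0 0" --pt "0.0027 0 -0.2 0 0 0" --pt "0.0027 0 -0.2 0 0 0"

```text
t: 25.1
ee_pos: [523.3, -211.6, 265.2]
tool_rot: [0.66, 0.751, 0.001, 0.004]
ft_force: [0.4, 0.3, -0.8]
finger_gap: 0.5
grip_force: 0.0
```

```bash
python3 m.py; python3 arc.py; python3 - <<'E'
from h import *
p=robot.snapshot("scene");O=np.array([504.6,-80.3,0]);D=R.from_euler("z",97.33,degrees=True)
r,c=np.indices((420,560)).reshape(2,-1);w=D.inv().apply(W(p,np.c_[c,r])-O);col=p["pixels"].reshape(-1,3).astype(int)
q=w[(col[:,2]>60)&(col[:,1]<40)&(col[:,0]<40)&(w[:,2]>60)&(w[:,0]<-90)&(w[:,0]>-160)&(abs(w[:,1])<30)]
f=np.polyfit(q[:,0],q[:,2],1);print(len(q),"handle theta",-np.degrees(np.arctan(f[0])))
E
ls -t pics|head -1
```

```text
top stand top 152 [ 46.  -22.2  50.2] [104.8  22.1  63.7] ((75.41343688964844, -0.11008071899414062), (58.88256072998047, 44.11872863769531), 0.2571715712547302)
top blue 22 [ 39.4 -24.9  36.4] [44.7 28.  47.7]
scene stand top 221 [ 46.  -24.6  50. ] [106.6  22.9  63.4] ((76.0334243774414, -1.0644760131835938), (61.06081008911133, 45.612152099609375), 2.5209219455718994)
scene blue 54 [ 37.7 -30.7  19.6] [48.3 28.3 46.4]
t 25.2 tcp dock [-131.2109    0.2152  260.758 ] F dock [ 0.344  -0.6219 -0.3386] theta~ 61.815917111576425 s 214.3999275577991 grip F 0.14334206911722533
178 handle theta 18.197378311931946
m_252.png
```

View pics/m_252.png

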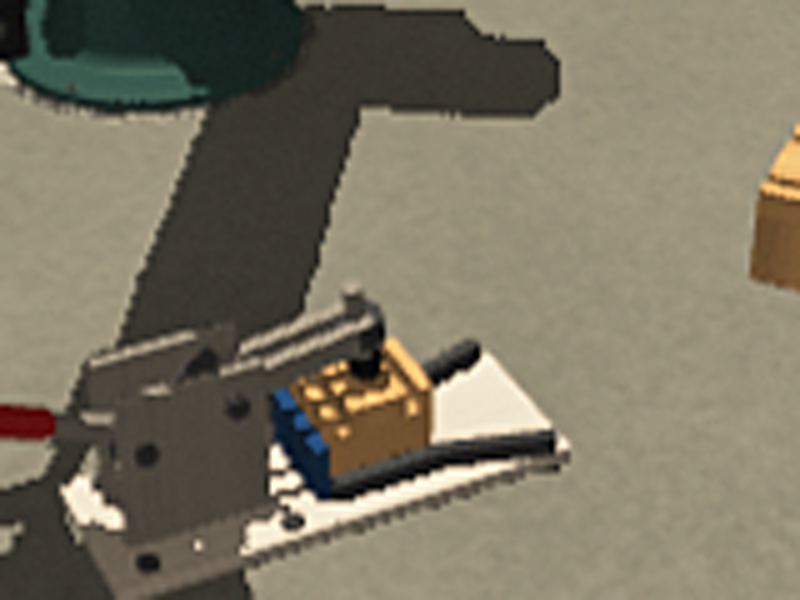

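The spindle foot (370,360) is down on the stand, the stand is against the fence, and the handle (30,420) stays down with the hand clear above. I hand the job in.

```bash
python3 -c "
from h import *
print(robot.finish_job())"
```

```text
the job is handed in; nothing more can be done
None
```

The stand is home against the blue fence and the spindle is locked down on it. The handle was firm on its stop at about 15 N and stayed down by itself, and the hand was well clear when I handed the job in at about 25 s; no verdict came back.

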